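# Find the rubber mould with the green spot underneath

## Robot

A 6-joint arm with a two-finger parallel gripper is mounted at the origin on a cart in front of the work surface, level with it; the furniture and walls round the work are solid. World frame = base frame: x ahead of the robot, y to its left, z up, the work surface at z = 0. Lengths are in m, angles in rad, forces in N, time in s.
With the tool pointing down it reaches from about 0.35 to 0.775 m from the base axis. Payload 7.3 kg.
Tool frame: the origin (TCP) lies at the very end of the fingers, on their centre line; the grasp point (between the pads) lies grip_point_offset behind it (grip_point_offset is the distance from the TCP to the grasp point, in m); z points along the fingers, y is the direction in which the jaws open and shut (so a half turn about z gives the same grasp; the last joint's range is limited). The gripper opens to 92 mm and grips with 3 to 60 N. Pads are 19 mm wide; open, the fingers measure 130 mm over their backs; the gripper's body (75 mm by 190 mm) begins 47 mm behind the grasp point.
Start: joints at [1.155, 0.342, 1.524, -0, 1.275, -0.146], TCP at [0.14, 0.506, 0.227] pointing down, gripper open.
Joint ranges: [-2.53, 2.53], [-0.77, 2.02], [0.04, 2.7], [-1, 4.14], [0.28, 2.66], [-3.11, 3.11]. Speed limits (rad/s): [2.57, 2.57, 3.14, 3.14, 3.14, 3.14].

## Interface

Orientations are given as [roll, pitch, yaw] about the fixed x, y, z axes, in that order (R = Rz(yaw) Ry(pitch) Rx(roll)).
In Python, from cell import * gives the robot as it stands.
- The arm moves only by the shell command python3 -m inch 'ROWS' [OPENING] [FORCE]. ROWS is JSON, a list that holds one entry, the list of rows, each a list of 4 numbers: the shift along the tool's x, y, z in mm, then the turn about the tool's z in rad. In form: [[[x, y, z, roll], ...]]. A call has 1 to 10 rows; each row shifts and turns the commanded pose from where the row before left it, along the tool's axes as they then stand; what a row does not reach is not made up. A row lasts 1/8 s, in which the tool goes at most 62.5 mm and 10.7 degrees, less where a joint would pass 70% of its speed; a pose out of reach is approached as far as the arm can. A call with a gripper value outside its range is refused whole. OPENING is the closure, from -1 (fully open) to 1 (shut), set as the call begins (- or left out, the last holds). The fingers move at their own pace and stop on an object; FORCE is the grip in N (left out, the last holds). Time passes only in rows, so rows that do not move let the fingers close. It gives the time, the measured TCP pose, the force and the opening at its end, in the units of the state.
- observe(): the state, without advancing time (a new reading comes with each control period).
- read_camera(name): name is "scene" or "top" or "wrist"; returns a dict with "img" (480x640x3 uint8, blue, green, red), "fx", "fy", "cx", "cy" (pixels), "eye" and "rotation" of the camera in the world; the wrist camera has in their place "T_tool_cam" (4x4, takes a point from camera to tool coordinates, whose origin is the TCP and whose axes are the flange's). Camera axes: x right, y down, z forward; pixel columns grow to the right and rows downward; lengths in m; the calibration is good to about 2 mm. A picture is of the moment at which its call begins: read the wrist's pose just before it. There is no depth.
- hand_in(): hands the job in, once; it reports no verdict.
Trained networks look in the newest picture that a camera, given by its name, has taken for a name from the list of things; names that differ only in an ending like _2 or _b are one class to them, and where a whole thing is asked for, a point or a joint stands for the part that bears it (a point fixed in the world has none). Each returns a list of dicts, best first, with "conf" (0 to 1); they miss things now and then, are a little off and sometimes report something else, mostly with a low value. They report only what shows in the picture. A call takes as long as a camera call.
- boxes_of(camera, label): "at" ([row, column] in pixels, amid what is visible of it).
- place_of(camera, label): "at" ([row, column] in pixels: a listed point, or the origin of a listed thing).
The state is a dict: "time": time; "qpos": joint angles; "qvel": joint speeds; "joint_efforts": joint torques, N m; "tool_pos": TCP position; "tool_rot": TCP orientation; "contact_force": force on the tool from outside, world axes, zero at the start; "torque": the same for the moment, N m; "opening": finger opening in m.
Only numpy, scipy, OpenCV 4.12 (cv2) and the standard library are available. Lean on these libraries where they do the work, as an engineer would, in place of code of your own. Each camera call takes 0.05 s, during which the arm holds its last target. There are 200 camera calls.

## Task

One of the two pink moulds lying on the board by the low stop bead has a green spot underneath. Tip the left mould up on its far edge, by pushing its upright post away from you so that the bead stops it, to about 55 degrees so that its underside shows, and let it down flat again; then do the same with the right mould. Finally push the mould with the spot sideways along the bead until its middle lies over the blue dispatch line, and leave the other one flat where it stands; use only fingertip pushes, never lift a mould off the board, and leave everything else alone.

Things in the scene. Friction and masses are not known exactly. Their poses are not given: they have to be found in the camera images.
- board: Fixed plywood board on the bench, top at height 10 mm, 310 mm along its y, from x = -110 to +24 mm. On it an aluminium stop bead along y, 14 mm wide, 6 mm high above the board, edges rounded. Origin at bench height (z = 0) below the middle of the bead's near face (towards the robot); x points away from the robot, square to the bead (turned 0 to 0.32 rad to the left), y left along the bead, z up.
- line (a point): Middle of the blue dispatch line where a mould shall lie, on the board's top: a flat blue tape 14 mm wide along y = 0 of the board, from the bead to the board's near edge, no obstacle. This point is 47 mm in front of the bead.
- mould_a: The mould WITH the green spot underneath: pink rubber block 82 mm long (x, away from the robot), 58 mm wide (y), 25 mm thick, with a flat 3 mm metal clamp plate on top and an upright dark post near its near end; 0.13 to 0.22 kg, from above like mould_b. Origin at the centre of its underside, z up. Starts flat, left or right of the line, far end 2 to 12 mm short of the bead.
- mould_b: The mould without a spot, otherwise as mould_a, on the other side of the line. Either one, pushed away from the robot near the top of its post, slides to the bead and then (1 to 3 N) tips up on its far lower edge, which may creep up to 15 mm back towards the robot; let go below about 60 degrees of tilt it falls back flat.
- spot (a point): Centre of the green spot, a disc 42 mm across in the middle of the underside of mould_a.
- mould_a_post (a point): Centre of the top of mould_a's round post: 14 mm diameter, its top 62 mm above the mould's underside and 34 mm above the plate, axis 28 mm from the mould's origin towards the robot.
- mould_b_post (a point): The same point of mould_b.
- mould_a_far (a point): Middle of the far lower edge of mould_a, 41 mm from its origin along its x: the edge it tips on, that stays down on the board.
- mould_b_far (a point): The same point of mould_b.
- mould_a_near (a point): Middle of the near lower edge of mould_a, 41 mm from its origin towards the robot: the edge that comes up.
- mould_b_near (a point): The same point of mould_b.
- wax_ring: Bystander: blue wax pattern of two rings, 36x46x4 mm, flat on the thin bench cover near the front edge. Origin at the centre of its underside.
- tweezers: Bystander: steel tweezers, 122x12x10 mm, flat on the thin bench cover near the front edge. Origin at the centre of its underside.
- small_mould: Bystander: smaller, flat pink mould 68x46x20 mm, not on the board but on the bench cover near the front edge at the left. Origin at the centre of its underside.
- open_mould: Bystander: mould with a dark red upper and a cream lower half, 86x66x24 mm, near the front edge at the right. Origin at the centre of its underside.

How it is judged:
By the outcome, as a careful person would: the job done as asked, in the order asked, and still so for the second after the job is handed in, with the robot touching nothing.
It also fails if it takes over 69 s, if anything falls off the work surface, if the arm or the gripper's body presses on something with over 40 N, if the wrist force passes 120 N, or if a joint passes its speed limit or range.

## Working session

There is one attempt and no reset: what is moved stays moved. The work goes in short steps, Python scripts to look and compute and a shell command to move; the robot and the scene stay as the last step left them, time stands still between calls to the robot, and variables do not carry over. Pictures are saved under pics/ and viewed, about 8 in all and at most 12, crops included, and the job is handed in when it is done.

```bash
mkdir -p pics
cat > h.py <<'E'
from cell import *
import numpy as np, cv2
from scipy.spatial.transform import Rotation as R
def pix2w(c,at,z,T=None):
    r,cl=at; d=np.array([(cl-c["cx"])/c["fx"],(r-c["cy"])/c["fy"],1.])
    if T is None: e=np.array(c["eye"]);d=np.array(c["rotation"])@d
    else: e=T[:3,3];d=T[:3,:3]@d
    return e+d*(z-e[2])/d[2]
def w2pix(c,p):
    q=np.array(c["rotation"]).T@(np.array(p)-c["eye"]); return [round(c["cy"]+c["fy"]*q[1]/q[2]),round(c["cx"]+c["fx"]*q[0]/q[2])]
E
cat > a.py <<'E'
from h import *
np.set_printoptions(precision=4,suppress=True)
s=observe();print(s)
for n in ["top","scene"]:
    c=read_camera(n);cv2.imwrite(f"pics/{n}0.png",c["img"]);print(n,c["eye"],np.array(c["rotation"]).tolist(),c["fx"])
    for l,z in [("line",.01),("mould_a_post",.072),("mould_a",.01),("mould_a_far",.01),("mould_a_near",.01),("board",0),("small_mould",0),("open_mould",0),("wax_ring",0),("tweezers",0)]:
        for d in place_of(n,l)[:3]: print(n,l,np.round(d["at"]),round(d["conf"],2),pix2w(c,d["at"],z)[:2])
E
python3 a.py
```

```text
{'time': 0.0, 'qpos': array([ 1.155 ,  0.3427,  1.525 ,  0.    ,  1.2754, -0.146 ]), 'qvel': array([ 0.0001, -0.001 ,  0.0004, -0.0006,  0.0015, -0.0004]), 'joint_efforts': array([ -0.0023, -43.1245, -24.4217,   0.0717,   0.0559,  -0.0001]), 'tool_pos': array([0.1397, 0.5056, 0.226 ]), 'tool_rot': array([-3.1401, -0.0002,  2.8718]), 'contact_force': array([-0.8097,  1.4444,  0.0784]), 'torque': array([ 0.0077, -0.0135, -0.0125]), 'opening': 0.09190192786760028}
top [ 0.2753 -0.3627  0.9109] [-2.9297132694704873, 0.0025845799532622227, -1.4450441138795016] 456.4533847904114Traceback (most recent call last):
  File "a.py", line 7, in <module>
    for d in place_of(n,l)[:3]: print(n,l,np.round(d["at"]),round(d["conf"],2),pix2w(c,d["at"],z)[:2])
                                                                               ~~~~~^^^^^^^^^^^^^
  File "h.py", line 8, in pix2w
    return e+d*(z-e[2])/d[2]
                        ~^^^
IndexError: invalid index to scalar variable.
```

```bash
sed -i 's/np.array(c\["rotation"\])/R.from_euler("xyz",c["rotation"]).as_matrix()/' h.py; sed -i 's/print(s)/print(s["time"])/' a.py; python3 a.py
```

```text
0.1
top [ 0.2753 -0.3627  0.9109] [-2.9297132694704873, 0.0025845799532622227, -1.4450441138795016] 456.4533847904114
top line [238. 312.] 0.86 [ 0.4844 -0.3305]
top mould_a_post [255. 258.] 0.69 [ 0.4244 -0.2366]
top mould_a [246. 257.] 0.84 [ 0.4551 -0.2237]
top mould_a [228. 355.] 0.81 [ 0.5158 -0.4158]
top mould_a_far [229. 254.] 0.56 [ 0.4892 -0.211 ]
top mould_a_near [265. 268.] 0.91 [ 0.4187 -0.2499]
top mould_a_near [306. 338.] 0.19 [ 0.3544 -0.4003]
top board [216. 307.] 0.87 [ 0.5319 -0.3146]
top open_mould [308. 409.] 0.73 [ 0.3694 -0.5396]
top wax_ring [302. 277.] 0.54 [ 0.3491 -0.2775]
top tweezers [247. 358.] 0.51 [ 0.4806 -0.4258]
top tweezers [305. 335.] 0.41 [ 0.3562 -0.3938]
scene [ 0.0708 -0.738   0.7562] [-2.4517798083144404, -0.012083259306764127, -0.7633205094457456] 589.8128103132536
scene line [250. 338.] 0.56 [ 0.4888 -0.3266]
scene mould_a_post [213. 270.] 0.56 [ 0.4274 -0.2343]
scene mould_a [275. 392.] 0.68 [ 0.5152 -0.4191]
scene mould_a [231. 283.] 0.67 [ 0.4502 -0.2346]
scene mould_a_far [211. 293.] 0.92 [ 0.4908 -0.2125]
scene mould_a_near [248. 274.] 0.82 [ 0.4163 -0.2508]
scene board [235. 354.] 0.7 [ 0.5359 -0.3148]
scene small_mould [238. 199.] 0.56 [ 0.3435 -0.145 ]
scene small_mould [273. 392.] 0.54 [ 0.5238 -0.4114]
scene open_mould [389. 386.] 0.65 [ 0.3731 -0.539 ]
scene wax_ring [284. 251.] 0.59 [ 0.3485 -0.2753]
scene tweezers [329. 305.] 0.7 [ 0.3556 -0.3933]
scene tweezers [250. 340.] 0.19 [ 0.4967 -0.3227]
scene tweezers [212. 298.] 0.19 [ 0.502  -0.2129]
```

View pics/top0.png

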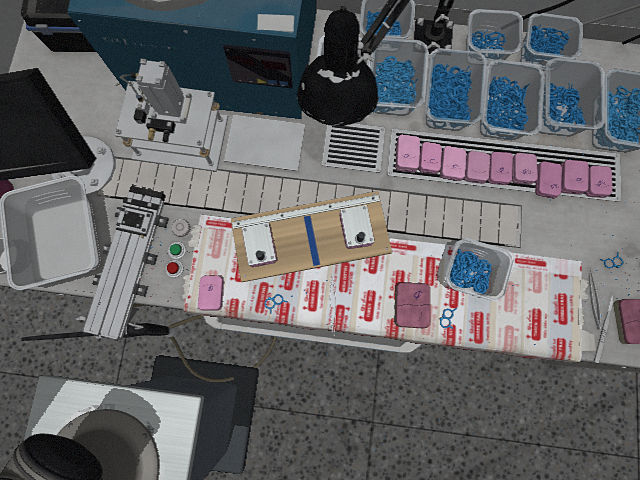

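View pics/scene0.png

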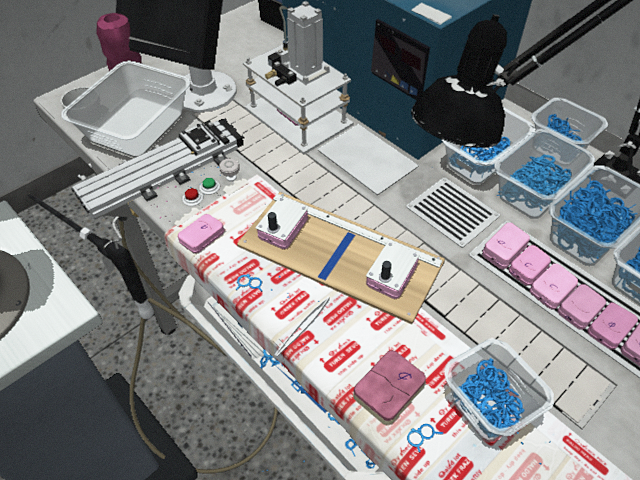

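```bash
cat > b.py <<'E'
from h import *
np.set_printoptions(precision=4,suppress=True)
import cell; print(getattr(cell,"grip_point_offset",None))
w=read_camera("wrist"); print(w["T_tool_cam"],w["fx"]); 
for n in ["top","scene"]:
    c=read_camera(n); im=c["img"].astype(int); b,g,r=im[...,0],im[...,1],im[...,2]
    box=(slice(190,280),slice(230,392)) if n=="top" else (slice(190,325),slice(235,450))
    m=np.zeros(b.shape,np.uint8); m[box]=((b>r+40)&(b>g+25))[box]
    rr,cc=np.nonzero(m); P=np.array([pix2w(c,(a,d),.01)[:2] for a,d in zip(rr,cc)])
    mu=P.mean(0); u,sv,v=np.linalg.svd(P-mu); d=v[0]*np.sign(v[0,0]); t=(P-mu)@d
    print(n,"line mid",mu,"yaw",np.arctan2(d[1],d[0]),"ends",mu+d*t.min(),mu+d*t.max())
    m[:]=0; m[box]=(im.max(2)<60)[box]
    k,lab,st,ce=cv2.connectedComponentsWithStats(m)
    for i in range(1,k):
        if st[i,4]>25: print(n,"dark",ce[i].round(),st[i])
for nm,u in [("lamp",[(123,338),(145,462)])]:
    A=[];B=[]
    for n,at in zip(["top","scene"],u):
        c=read_camera(n); e=np.array(c["eye"]); q=pix2w(c,at,0)-e; q/=np.linalg.norm(q); M=np.eye(3)-np.outer(q,q); A.append(M);B.append(M@e)
    print(nm,np.linalg.solve(sum(A),sum(B)))
E
python3 b.py
```

```text
0.0188
[[ 0.     -0.9598 -0.2808  0.077 ]
 [ 1.     -0.0003  0.0009 -0.0007]
 [-0.001  -0.2808  0.9598 -0.1586]
 [ 0.      0.      0.      1.    ]] 334.4215116671713
top line mid [ 0.4799 -0.3308] yaw 0.32042047133228374 ends [ 0.4315 -0.3469] [ 0.5293 -0.3144]
top dark [241. 213.] [230 211  22   4  36]
top dark [360. 237.] [357 232   7  10  40]
top dark [260. 255.] [256 251   8   9  39]
scene line mid [ 0.4441 -0.3175] yaw -0.3097827916009384 ends [ 0.3213 -0.2782] [ 0.5228 -0.3427]
scene dark [441. 198.] [432 192  18  14  29]
scene dark [438. 203.] [428 196  22  16  38]
scene dark [437. 208.] [424 199  26  20  46]
scene dark [434. 213.] [419 203  31  22  56]
scene dark [432. 218.] [415 206  35  26  65]
scene dark [272. 223.] [268 215  10  15  98]
scene dark [385. 272.] [381 263  10  16 104]
scene dark [436. 310.] [424 300  26  22  64]
lamp [ 0.6963 -0.366   0.1277]
```

```bash
cat > g.py <<'E'
from h import *
import sys
YAW=.319; O=np.array([.5315,-.3145]); B=np.array([[np.cos(YAW),np.sin(YAW)],[-np.sin(YAW),np.cos(YAW)]])
tb=lambda p:B@(np.array(p)[:2]-O)*1000
def st():
    s=observe(); p=s["tool_pos"]; y=s["tool_rot"]
    print("t %.2f TCP board x,y,z mm"%s["time"],tb(p).round(1),round(p[2]*1000,1),"yaw err %.3f"%((y[2]-(YAW+np.pi)+np.pi)%(2*np.pi)-np.pi),"tilt",np.round([abs(y[0])-np.pi,y[1]],3),"F board",(B@s["contact_force"][:2]).round(1),round(s["contact_force"][2],1),"op",round(s["opening"],4))
if __name__=="__main__":
    st()
E
python3 -m inch '[[[0,0,0,-0.148],[0,0,0,-0.148],[0,0,0,-0.148],[0,0,0,-0.148],[-33,-42,0,0],[-33,-42,0,0],[-33,-42,0,0],[-33,-42,0,0],[-33,-42,0,0]]]' 1 20
python3 g.py
cat > c.py <<'E'
from g import *
c=read_camera("top")
for at in [(255,260),(237,360)]: print(tb(pix2w(c,at,.055)))
for l,z in [("mould_a",.01),("mould_a_post",.072),("mould_a_far",.01),("mould_a_near",.01)]:
  for n in ["top","scene"]:
    c=read_camera(n)
    for d in place_of(n,l)[:3]: print(l,n,round(d["conf"],2),tb(pix2w(c,d["at"],z)).round())
E
python3 c.py
```

```text
time: 2.58
tool_pos: [0.3643, 0.358, 0.2269]
tool_rot: [3.141, 0.001, -2.819]
contact_force: [0.1, 0.7, 0.4]
opening: 0.0065
t 2.58 TCP board x,y,z mm [ 52.1 691. ] 226.9 yaw err 0.003 tilt [-0.     0.001] F board [0.3 0.6] 0.4 op 0.0065
[-73.92873339 104.45745181]
[-76.19469809 -90.5519219 ]
mould_a top 0.98 [-45. -94.]
mould_a top 0.57 [-39. 109.]
mould_a scene 0.83 [-46. 103.]
mould_a scene 0.61 [-41. -93.]
mould_a_post top 0.96 [-70. 113.]
mould_a_post scene 0.89 [-72. 106.]
mould_a_far top 0.79 [ -3. 112.]
mould_a_far scene 0.71 [ -5. 103.]
mould_a_near top 0.37 [-165.   87.]
```

```bash
python3 -m inch '[[[-3,-56,0,0],[-3,-56,0,0],[-3,-56,0,0],[-3,-56,0,0],[-3,-56,0,0],[29,-51,0,0],[29,-51,0,0],[29,-51,0,0],[29,-51,0,0],[29,-51,0,0]]]' >/dev/null
python3 -m inch '[[[29,-51,0,0],[0,0,40,0],[0,0,40,0],[0,0,0,0]]]' >/dev/null
cat > d.py <<'E'
from g import *
st(); s=observe(); T=np.eye(4); T[:3,:3]=R.from_euler("xyz",s["tool_rot"]).as_matrix(); T[:3,3]=s["tool_pos"]
w=read_camera("wrist"); T=T@w["T_tool_cam"]; cv2.imwrite("pics/w1.png",w["img"])
for l,z in [("mould_a_post",.072),("mould_a",.01),("line",.01)]:
    for d in place_of("wrist",l)[:2]: print(l,np.round(d["at"]),round(d["conf"],2),tb(pix2w(w,d["at"],z,T)).round(1))
E
python3 d.py
```

```text
t 5.17 TCP board x,y,z mm [-107.1  107.4] 144.7 yaw err 0.003 tilt [-0.005 -0.003] F board [ 0.5 -0.3] 0.5 op 0.0007
mould_a [294. 316.] 0.74 [-45.3 104.9]
mould_a [288. 110.] 0.62 [-51.5 -89.9]
line [291. 208.] 0.81 [-48.3   1.8]
```

View pics/w1.png

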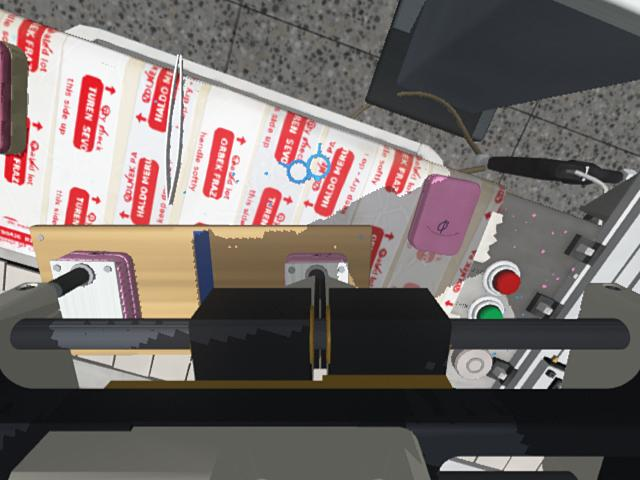

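```bash
python3 -m inch '[[[0,0,40,0],[0,0,40,0],[0,0,0,0],[-8,0,0,0],[-6,0,0,0],[-5,0,0,0],[-3,0,0,0],[0,0,0,0]]]' >/dev/null; python3 g.py
python3 -m inch '[[[-5,0,-6,0],[-6,0,-6,0],[-6,0,-5,0],[-6,0,-5,0],[-7,0,-4,0],[-7,0,-4,0],[0,0,0,0]]]' >/dev/null; python3 g.py
cat > v.py <<'E'
from g import *
import sys
n=sys.argv[1]; st(); c=read_camera("scene")
for l in ["spot","mould_a_near","mould_a_far","mould_a_post"]:
    for d in place_of("scene",l)[:3]: print(l,np.round(d["at"]),round(d["conf"],2))
im=c["img"][150:330,200:450]; cv2.imwrite(f"pics/{n}.png",cv2.resize(im,None,fx=3,fy=3,interpolation=cv2.INTER_CUBIC))
E
python3 v.py l1
```

```text
t 6.38 TCP board x,y,z mm [-85.7 105.8] 67.6 yaw err 0.005 tilt [-0.    -0.004] F board [-13.6  -0.9] 9.5 op 0.0006
t 7.25 TCP board x,y,z mm [-46.3 105.6] 98.0 yaw err 0.004 tilt [-0.002  0.001] F board [-3.7  0.6] 7.0 op 0.0006
t 7.25 TCP board x,y,z mm [-46.3 105.6] 98.0 yaw err 0.004 tilt [-0.002  0.001] F board [-3.7  0.6] 7.0 op 0.0006
spot [213. 283.] 0.96
mould_a_near [222. 276.] 0.86
mould_a_far [212. 297.] 0.71
mould_a_far [221. 277.] 0.57
mould_a_far [297. 377.] 0.34
mould_a_post [182. 284.] 0.64
mould_a_post [259. 398.] 0.33
```

View pics/l1.png

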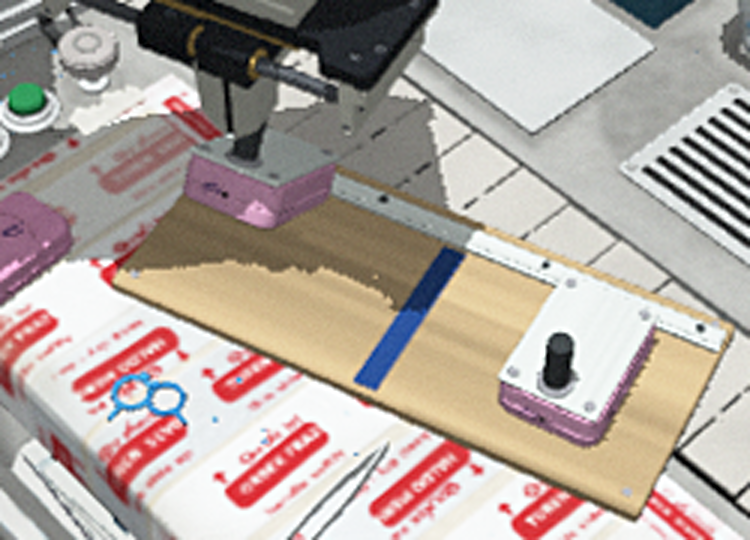

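```bash
python3 -m inch '[[[-6,0,-2,0],[-6,0,-2,0],[-6,0,-1,0],[-6,0,-1,0],[-5,0,0,0],[0,0,0,0]]]' >/dev/null
cat > v.py <<'E'
from g import *
import sys
from scipy.optimize import least_squares
n,Y=sys.argv[1],float(sys.argv[2]); st(); c=read_camera("scene")
def W(x,z,y=Y): 
    p=O+B.T@np.array([x,y])/1000; return [*p,(10+z)/1000]
def pt(a,th,e): # a: mould xz rel. far edge
    C,S=np.cos(th),np.sin(th); return W(e+a[0]*C+a[1]*S,-a[0]*S+a[1]*C)
for l,a in [("spot",(-41,0)),("mould_a_near",(-82,0)),("mould_a_far",(0,0)),("mould_a_post",(-69,62))]:
    for d in place_of("scene",l)[:3]:
        if d["conf"]<.25: continue
        f=lambda q:np.subtract(w2pix_f(c,pt(a,q[0],q[1])),d["at"])
        def w2pix_f(c,p):
            q=R.from_euler("xyz",c["rotation"]).as_matrix().T@(np.array(p)-c["eye"]); return [c["cy"]+c["fy"]*q[1]/q[2],c["cx"]+c["fx"]*q[0]/q[2]]
        r=least_squares(f,[.8,0]); print(l,np.round(d["at"]),round(d["conf"],2),"tilt %.0f creep %.0f res %.1f"%(np.degrees(r.x[0]),r.x[1],np.linalg.norm(r.fun)))
im=c["img"]; b,g,r=[im[...,i].astype(int) for i in range(3)]; k=W(0,30)
m=np.zeros(b.shape,bool); p=w2pix(c,k); m[p[0]-40:p[0]+40,p[1]-45:p[1]+45]=1
print("green px",((g>r+20)&(g>b+12)&m).sum())
r0,c0=p[0]-60,p[1]-75; cv2.imwrite(f"pics/{n}.png",cv2.resize(im[r0:r0+120,c0:c0+150],None,fx=5,fy=5,interpolation=cv2.INTER_CUBIC))
E
python3 v.py l2 105
```

```text
t 8.25 TCP board x,y,z mm [-16.9 105.7] 103.7 yaw err 0.004 tilt [-0.002  0.002] F board [-0.9  0.4] 6.1 op 0.0001
spot [330. 301.] 0.75 tilt -46 creep -7 res 96.3
spot [207. 286.] 0.73 tilt 71 creep -20 res 0.0
mould_a_near [206. 278.] 0.92 tilt 50 creep -3 res 0.0
mould_a_near [327. 301.] 0.72 tilt -48 creep -4 res 74.1
mould_a_far [211. 294.] 0.62 tilt 46 creep -6 res 1.0
mould_a_far [206. 284.] 0.26 tilt 46 creep -10 res 12.3
mould_a_post [171. 293.] 0.62 tilt 48 creep -4 res 0.5
green px 10
```

View pics/l2.png

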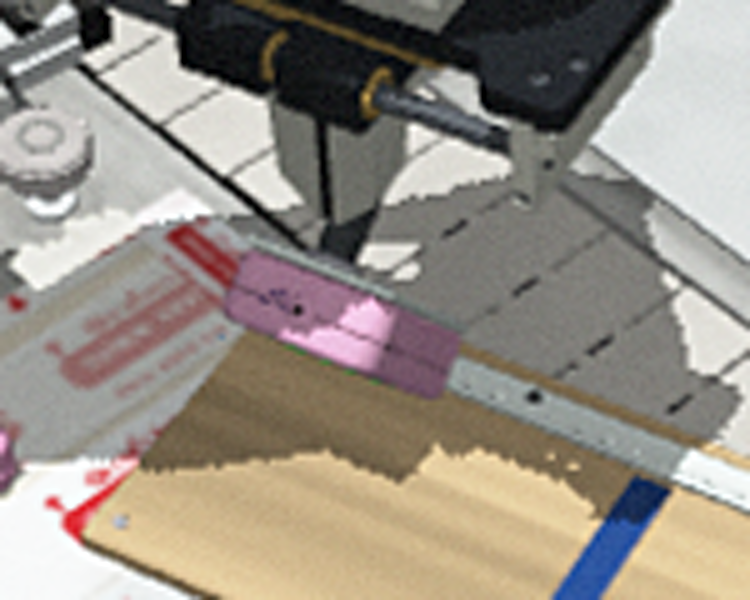

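```bash
python3 -m inch '[[[-4,0,0,0],[-4,0,0,0],[-2,0,0,0],[0,0,0,0]]]' >/dev/null; python3 v.py l3 105
```

```text
t 9.00 TCP board x,y,z mm [ -7.  105.8] 103.6 yaw err 0.003 tilt [-0.002  0.002] F board [-0.4 -0.2] 4.9 op 0.0005
spot [204. 286.] 0.9 tilt 90 creep -30 res 1.1
mould_a_near [201. 281.] 0.91 tilt 53 creep 3 res 0.0
mould_a_far [212. 297.] 0.86 tilt 46 creep -3 res 1.3
mould_a_post [167. 300.] 0.84 tilt 68 creep -16 res 0.0
green px 62
```

View pics/l3.png

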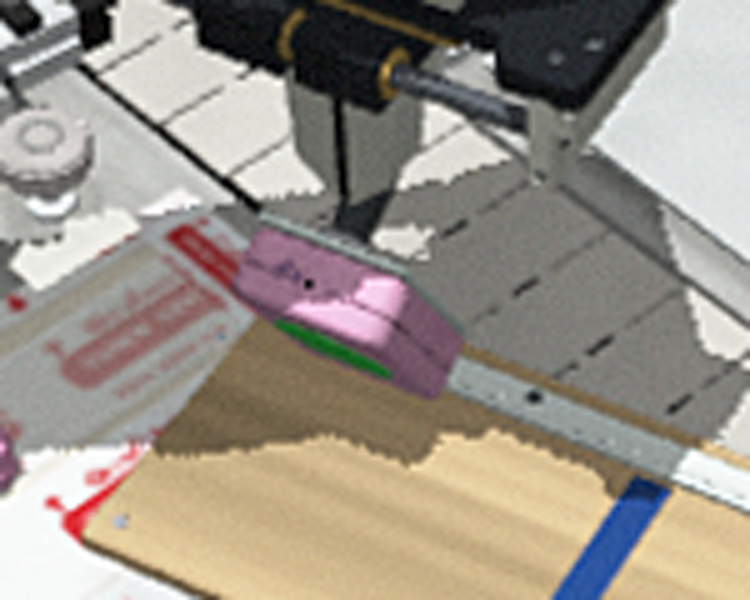

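```bash
python3 -m inch '[[[5,0,0,0],[6,0,0,0],[8,0,2,0],[8,0,2,0],[8,0,3,0],[8,0,3,0],[8,0,5,0],[7,0,6,0],[7,0,7,0],[7,0,7,0]]]' >/dev/null; python3 g.py;  python3 -m inch '[[[6,0,6,0],[6,0,6,0],[8,0,0,0],[10,0,0,0],[0,0,-30,0],[0,0,0,0]]]' >/dev/null; python3 v.py l4 105
```

```text
t 10.50 TCP board x,y,z mm [-82.1 105.8] 68.4 yaw err 0.004 tilt [-0.    -0.003] F board [-11.1  -1.7] 8.6 op 0.0004
t 11.25 TCP board x,y,z mm [-109.5  104.7] 87.4 yaw err 0.003 tilt [-0.004  0.002] F board [-0.4  0.2] 0.6 op 0.0005
spot [225. 284.] 0.74 tilt 3 creep -1 res 0.0
mould_a_near [244. 272.] 0.84 tilt -3 creep 2 res 0.0
mould_a_far [211. 298.] 0.7 tilt 46 creep -0 res 1.4
mould_a_far [233. 353.] 0.67 tilt 46 creep 33 res 58.1
mould_a_post [210. 272.] 0.8 tilt 5 creep -7 res 0.0
green px 0
```

```bash
python3 -m inch '[[[0,-40,0,0],[0,-40,0,0],[0,-40,0,0],[0,-40,0,0],[0,-36,0,0],[0,0,0,0]]]' >/dev/null; python3 d.py;  cat > e.py <<'E'
from g import *
for n in ["top","scene"]:
    c=read_camera(n)
    for l,z in [("mould_b",.01),("mould_b_post",.072),("mould_b_near",.01)]:
        for d in place_of(n,l)[:3]: print(n,l,round(d["conf"],2),tb(pix2w(c,d["at"],z)).round())
E
python3 e.py
```

```text
t 12.25 TCP board x,y,z mm [-109.9  -91.7] 84.3 yaw err 0.002 tilt [-0. -0.] F board [0.1 0.9] -0.3 op 0.0006
top mould_b 0.76 [-49. -91.]
top mould_b_post 0.86 [-78. -91.]
top mould_b_post 0.6 [-225. -148.]
top mould_b_near 0.71 [-94. -87.]
top mould_b_near 0.44 [ -7. -93.]
scene mould_b 0.58 [-38. 111.]
scene mould_b_post 0.66 [-76. -92.]
scene mould_b_near 0.89 [-90. -91.]
```

```bash
python3 -m inch '[[[0,0,19,0],[0,0,0,0],[-6,0,0,0],[-6,0,0,0],[-6,0,0,0],[-4,0,0,0],[-3,0,0,0],[0,0,0,0]]]' >/dev/null; python3 g.py
python3 -m inch '[[[-5,0,-6,0],[-6,0,-6,0],[-6,0,-5,0],[-6,0,-5,0],[-7,0,-4,0],[-7,0,-4,0],[0,0,0,0]]]' >/dev/null; python3 v.py r1 -92
python3 -m inch '[[[-6,0,-2,0],[-6,0,-2,0],[-6,0,-1,0],[-6,0,-1,0],[-5,0,0,0],[0,0,0,0]]]' >/dev/null; python3 v.py r2 -92
```

```text
t 13.85 TCP board x,y,z mm [-85.6 -91.4] 67.8 yaw err 0.003 tilt [-0.003 -0.002] F board [-7.  -1.6] 3.8 op 0.0004
t 14.72 TCP board x,y,z mm [-46.6 -90.4] 97.5 yaw err 0.004 tilt [-0.002  0.001] F board [-2.1 -0.5] 6.8 op 0.0006
spot [224. 282.] 0.64 tilt 90 creep -96 res 113.3
mould_a_near [242. 274.] 0.96 tilt 90 creep -154 res 104.4
mould_a_far [210. 296.] 0.84 tilt 46 creep -31 res 114.2
mould_a_post [211. 272.] 0.92 tilt 48 creep -120 res 120.4
green px 0
t 15.72 TCP board x,y,z mm [-17.4 -89.9] 103.2 yaw err 0.004 tilt [-0.001  0.001] F board [-0.9 -0.8] 6.1 op 0.0008
spot [224. 282.] 0.61 tilt 90 creep -97 res 113.5
mould_a_far [208. 298.] 0.94 tilt 46 creep -27 res 113.1
mould_a_post [210. 274.] 0.66 tilt 48 creep -118 res 119.0
green px 0
```

```bash
python3 -m inch '[[[-4,0,0,0],[-4,0,0,0],[-2,0,0,0],[0,0,0,0]]]' >/dev/null; python3 v.py r3 -92
```

```text
t 16.48 TCP board x,y,z mm [ -7.6 -89.7] 102.9 yaw err 0.004 tilt [-0.     0.001] F board [ 0.  -0.9] 6.1 op 0.0007
spot [226. 282.] 0.96 tilt 90 creep -99 res 112.4
mould_a_near [242. 272.] 0.89 tilt 90 creep -156 res 105.5
mould_a_far [211. 297.] 0.96 tilt 46 creep -32 res 113.2
mould_a_post [212. 272.] 0.92 tilt 48 creep -122 res 119.0
green px 0
```

View pics/r3.png

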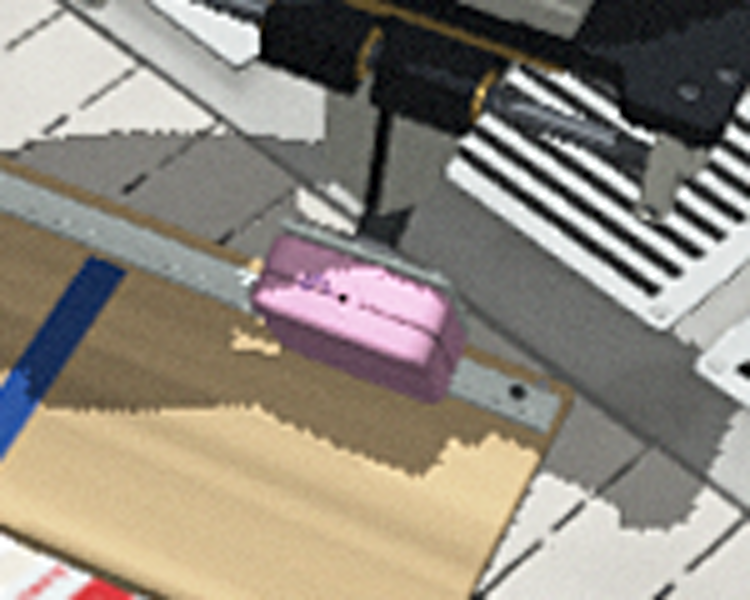

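```bash
python3 -m inch '[[[5,0,0,0],[6,0,0,0],[8,0,2,0],[8,0,2,0],[8,0,3,0],[8,0,3,0],[8,0,5,0],[7,0,6,0],[7,0,7,0],[7,0,7,0]]]' >/dev/null; python3 -m inch '[[[6,0,6,0],[6,0,6,0],[8,0,0,0],[10,0,0,0],[0,0,-40,0],[0,0,-40,0],[0,0,0,0]]]' >/dev/null; python3 g.py; python3 e.py
python3 - <<'E'
from g import *
c=read_camera("top")
for at in [(228,180),(250,176),(268,173)]: print("knobs",tb(pix2w(c,at,.03)).round())
print("slider edge",tb(pix2w(c,(190,163),.04)).round(),tb(pix2w(c,(260,140),.04)).round())
E
```

```text
t 18.85 TCP board x,y,z mm [-109.8  -92. ] 139.7 yaw err 0.003 tilt [-0.007  0.003] F board [0.1 0.2] 0.3 op 0.0004
top mould_b 0.9 [-35. -88.]
top mould_b_post 0.67 [-70. -91.]
top mould_b_post 0.36 [-98. -79.]
top mould_b_near 0.71 [-83. -87.]
scene mould_b 0.67 [-43. 104.]
scene mould_b 0.67 [-40. -94.]
scene mould_b_post 0.61 [-73. -88.]
scene mould_b_near 0.7 [-80. -88.]
scene mould_b_near 0.42 [-50.  -3.]
knobs [ 16. 254.]
knobs [-27. 267.]
knobs [-61. 278.]
slider edge [ 98. 274.] [-36. 336.]
```

```bash
python3 -m inch '[[[-14,53,0,0],[-14,53,0,0],[-14,53,0,0],[-14,53,0,0],[-14,53,0,0],[0,0,0,0]]]' >/dev/null; sed -i 's/w1.png/w2.png/' d.py; python3 d.py
```

```text
t 20.05 TCP board x,y,z mm [-40.8 178.5] 135.7 yaw err 0.007 tilt [-0.002 -0.001] F board [ 0.6 -1. ] -0.4 op 0.0005
mould_a_post [216. 212.] 0.87 [-69.2 105.6]
mould_a_post [226. 117.] 0.17 [-62.   39.9]
mould_a [227.  14.] 0.93 [-44.9 -88.3]
mould_a [232. 232.] 0.82 [-41.6 102.1]
line [224. 116.] 0.84 [-48.5   1.7]
```

View pics/w2.png

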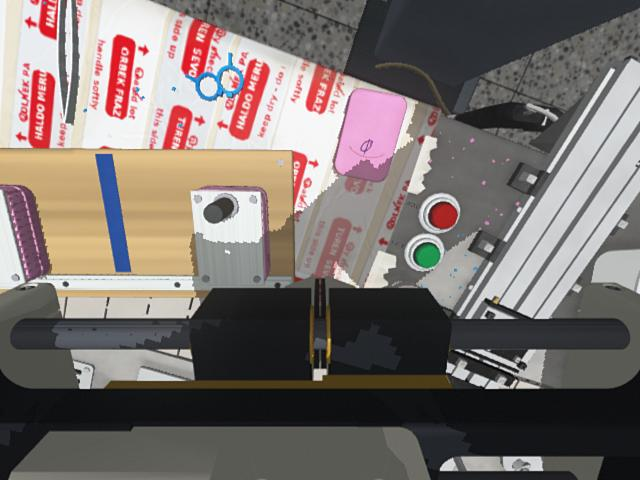

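```bash
python3 -m inch '[[[0,0,40,0],[0,0,40,0],[0,0,30,0],[0,0,0,0]]]' >/dev/null; python3 g.py; python3 -m inch '[[[0,-10,0,0],[0,-10,0,0],[0,-10,0,0],[0,-10,0,0],[0,-10,0,0],[0,0,0,0]]]' ; python3 g.py; python3 d.py
```

```text
t 20.75 TCP board x,y,z mm [-42.5 175.2] 23.9 yaw err 0.001 tilt [-0.004 -0.003] F board [0.3 0.6] -0.1 op 0.0005
time: 21.5
tool_pos: [0.454, -0.2096, 0.0265]
tool_rot: [-3.14, 0.001, -2.82]
contact_force: [-0.9, 0.2, 3.4]
opening: 0.0002
t 21.50 TCP board x,y,z mm [-40.7 123.9] 26.5 yaw err 0.003 tilt [-0.001  0.001] F board [-0.7  0.5] 3.4 op 0.0002
t 21.50 TCP board x,y,z mm [-40.7 123.9] 26.5 yaw err 0.003 tilt [-0.001  0.001] F board [-0.7  0.5] 3.4 op 0.0002
mould_a_post [277. 202.] 0.84 [-70.8  81.4]
mould_a [284. 244.] 0.73 [-40.7  81. ]
line [270.  98.] 0.77 [-48.8   0. ]
```

```bash
python3 -m inch '[[[0,-10,0,0],[0,-10,0,0],[0,-10,0,0],[0,-10,0,0],[0,-10,0,0],[0,-10,0,0],[0,0,0,0]]]' >/dev/null; sed -i 's/w2.png/w3.png/' d.py; python3 d.py; python3 e.py
```

```text
t 22.57 TCP board x,y,z mm [-40.8  63.9] 25.6 yaw err 0.003 tilt [-0.001  0.001] F board [ 1.  -0.4] 0.4 op 0.0003
mould_a_post [279. 200.] 0.59 [-70.4  20.8]
mould_a_post [277.  47.] 0.19 [-71.  -34.5]
mould_a [284. 237.] 0.93 [-41.3  17.6]
mould_a [280.  44.] 0.8 [-43.3 -90.7]
top mould_b 0.94 [-35.  24.]
top mould_b 0.61 [-39. -94.]
top mould_b_post 0.72 [-69. -92.]
top mould_b_post 0.58 [-101.  -80.]
top mould_b_near 0.75 [-84. -91.]
top mould_b_near 0.29 [-189.  -21.]
top mould_b_near 0.24 [-42. -93.]
scene mould_b 0.69 [-39. -91.]
scene mould_b 0.67 [-35.  19.]
scene mould_b 0.34 [-40.  21.]
scene mould_b_post 0.93 [-70. -92.]
scene mould_b_near 0.62 [-80. -88.]
```

View pics/w3.png

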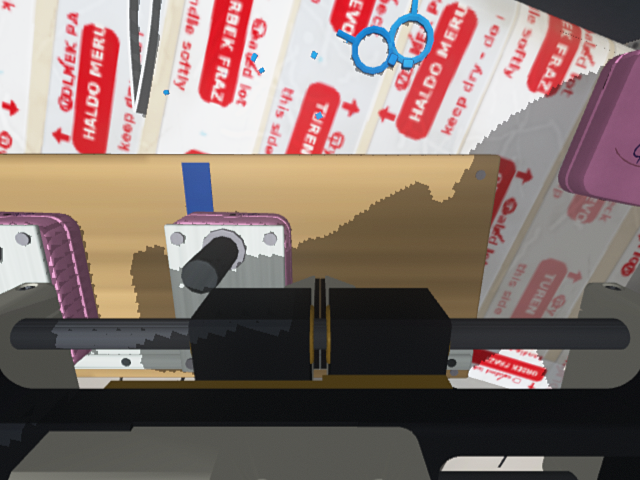

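```bash
python3 -m inch '[[[0,-7,0,0],[0,-7,0,0],[0,-5,0,0],[0,0,0,0],[0,0,0,0]]]' >/dev/null
cat > f.py <<'E'
from g import *
st(); s=observe(); T=np.eye(4); T[:3,:3]=R.from_euler("xyz",s["tool_rot"]).as_matrix(); T[:3,3]=s["tool_pos"]
for n in ["wrist","top","scene"]:
    c=read_camera(n); X=T@c["T_tool_cam"] if n=="wrist" else None
    cv2.imwrite("pics/f_%s_%.0f.png"%(n,s["time"]*10),c["img"])
    for l,z in [("mould_a",.01),("mould_a_post",.072),("mould_a_near",.01),("line",.01)]:
        for d in place_of(n,l)[:3]:
            p=tb(pix2w(c,d["at"],z,X)); 
            if d["conf"]>.3 and abs(p[1])<45: print(n,l,round(d["conf"],2),p.round(1))
    im=c["img"].astype(int); b,g,r=im[...,0],im[...,1],im[...,2]
    rr,cc=np.nonzero((b>r+30)&(b>g+20)); P=np.array([tb(pix2w(c,q,.01,X)) for q in zip(rr,cc)]); k=(abs(P[:,1])<15)&(P[:,0]>-110)&(P[:,0]<-85); print(n,"tape y",k.sum(),P[k].mean(0).round(1))
E
python3 f.py
```

```text
t 23.80 TCP board x,y,z mm [-40.7  46. ] 25.7 yaw err 0.003 tilt [-0.  0.] F board [0.2 0.3] 0.4 op 0.0001
wrist mould_a 0.85 [-41.7  -0.3]
wrist mould_a 0.47 [-84.9   3.1]
wrist mould_a_post 0.9 [-70.6   2. ]
wrist mould_a_near 0.66 [-85.3   2.2]
wrist tape y 1190 [-96.7   0.6]
top mould_a 0.56 [-33.7   6.4]
top mould_a_post 0.65 [-65.    9.5]
top mould_a_near 0.89 [-82.2   3.8]
top tape y 66 [-95.5   0.8]
scene mould_a 0.76 [-41.6  -1.2]
scene mould_a_post 0.59 [-72.6   0.6]
scene mould_a_near 0.62 [-79.2   0.2]
scene mould_a_near 0.53 [-39.3   3.3]
scene line 0.6 [-45.2  -0.9]
scene tape y 91 [-95.5   0.3]
```

```bash
python3 -m inch '[[[0,-2,0,0],[0,0,0,0],[0,0,0,0],[0,10,0,0],[0,20,0,0],[0,20,0,0],[0,0,-40,0],[0,0,-40,0],[0,0,-40,0],[0,0,0,0]]]' >/dev/null; python3 -m inch '[[[0,50,0,0],[0,50,0,0],[0,50,0,0],[0,50,0,0],[0,0,0,0]]]' >/dev/null;python3 f.py; python3 e.py
python3 - <<'E'
from h import *
c=read_camera("scene"); cv2.imwrite("pics/end.png",cv2.resize(c["img"][170:400,180:470],None,fx=2.5,fy=2.5))
E
```

```text
t 26.43 TCP board x,y,z mm [-42.8 297.7] 144.8 yaw err 0.007 tilt [-0.002 -0.002] F board [ 0.1 -0.9] 0.9 op 0.0007
wrist tape y 0 [nan nan]
top mould_a 0.97 [-37.    0.6]
top mould_a_post 0.72 [-67.2   7.2]
top mould_a_near 0.95 [-76.9  -1.3]
top line 0.7 [-77.7  -5.1]
top line 0.58 [-50.9  -4.1]
top tape y 65 [-95.4   0.7]
scene mould_a 0.96 [-36.6   3.6]
scene mould_a_post 0.85 [-67.6  -1.7]
scene mould_a_near 0.63 [-82.1  -4.3]
scene line 0.72 [-23.8  25.6]
scene line 0.57 [-48.1   1.4]
scene tape y 90 [-95.6   0.4]
top mould_b 0.87 [-34. -85.]
top mould_b 0.78 [-38.   4.]
top mould_b_post 0.93 [-68. -97.]
top mould_b_near 0.82 [-86. -95.]
scene mould_b 0.81 [-42. -94.]
scene mould_b 0.55 [-38.   1.]
scene mould_b_post 0.75 [-70. -92.]
scene mould_b_near 0.84 [-78. -89.]
scene mould_b_near 0.67 [ 3. -2.]f.py:11: RuntimeWarning: Mean of empty slice.
  rr,cc=np.nonzero((b>r+30)&(b>g+20)); P=np.array([tb(pix2w(c,q,.01,X)) for q in zip(rr,cc)]); k=(abs(P[:,1])<15)&(P[:,0]>-110)&(P[:,0]<-85); print(n,"tape y",k.sum(),P[k].mean(0).round(1))
  ret = um.true_divide(
```

View pics/end.png

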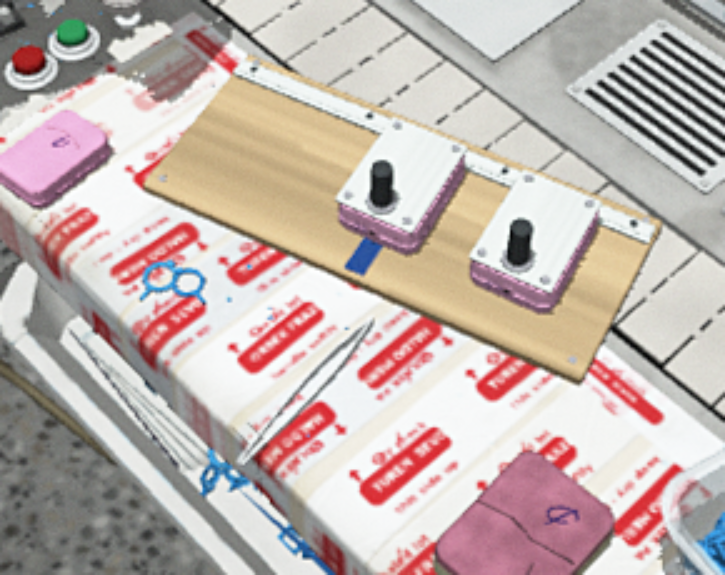

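```bash
python3 -c "
from cell import *
print(hand_in())"
```

```text
the job is handed in; nothing more can be done
None
```

The job is handed in, with the spotted mould over the blue line and the robot clear of everything at about 27 s. I tipped the left mould first and let it down flat, then did the same with the right. The green spot showed clearly under the left mould, and no green showed under the right one. I then pushed the left mould along the bead with the closed fingertips.

**Position:** in the last pictures its middle is at y of about 0.6 to 4 mm, against the tape at about 0.5 mm, so within about 3 mm. The mould looks flat and square to the bead. The point finders spread more than that: its near edge read −4 to −1 mm and its post −2 to +7 mm.

**Other mould:** it lies flat at about y = −92 mm, where it started along the bead. It moved up to the bead when tipped, as expected.

**Tilt:** I pushed both to about 55 degrees along the same finger path.
- **Left:** the estimates disagreed: 53 degrees from the near edge, 46 from the far edge and 68 from the post. I relied on the path and the picture.
- **Right:** the point finders kept reporting the left mould, so its tilt rests on the path and on its underside showing in the picture.

**Forces:** the readings I printed stayed under about 17 N. The other things on the bench looked undisturbed in the last scene picture.

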